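# Tip the pen ferrules into the assembly bowl

### The job

Take the cup of brass ferrules out from under the front edge of the riser, upright enough that it keeps all eight, and pour all of them into the steel bowl. Then stand the empty cup upright in the middle of the cork coaster and let go, with the bowl left standing level on the bench; do not disturb the pliers, the pen or the jar.

Things in the scene. Friction and masses are not known exactly. Their poses are not given: they have to be found in the camera images.
- riser: Fixed wooden bench riser: board 160 (x) x 280 (y) mm, underside 150 mm above the bench, on two end panels (14 mm thick, centred 133 mm either side, from x = -55 mm back); a board of black pen barrels on top, up to 229 mm above the bench. Open at front and back. Origin on the bench under the board's centre; +x away from the robot, front edge at x = -80 mm.
- cup: Round open aluminium cup, 70 mm high, outer diameter 52 mm at the foot to 64 mm at the rim, wall 3 mm, floor 5 mm thick, about 80 g. Stands on the bench half under the riser's front edge (axis 5 to 15 mm behind it), filled with ferrules to about 40 mm. Smooth: the ferrules slide out when tipped 105 to 120 degrees. Origin: centre of its underside; z along its axis to the mouth.
- bowl: Loose round steel bowl, 130 mm across the rim, 50 mm high, foot 58 mm across, wall 3 mm, about 0.4 kg, on the open bench to one side in front of the riser. Origin at the centre of its underside, z up through its mouth.
- coaster: Round cork coaster, 100 mm across, 6 mm thick, fixed on the open bench on the other side. Origin at the centre of its underside.
- pliers: Bystander: small pliers with orange handles lying on the bench in front of the riser, between bowl and coaster, 145 mm long, 50 mm wide, 12 mm high, long along its x axis. Origin on the bench near the middle.
- pen: Bystander: a finished pen lying on the bench at the right (-y), 132 mm long, 11 mm thick, along its x axis. Origin under its middle.
- jar: Bystander: closed clear jar with black cap, 60 mm across, 80 mm high, standing at the left (+y). Origin at the centre of its underside.
- ferrule1: Brass pen ferrule, a cylinder 15 mm across and 17 mm long, about 14 g, starting in the cup (lower layer). Origin at its centre, z along its axis.
- ferrule2: Brass pen ferrule, a cylinder 15 mm across and 17 mm long, about 14 g, starting in the cup (lower layer). Origin at its centre, z along its axis.
- ferrule3: Brass pen ferrule, a cylinder 15 mm across and 17 mm long, about 14 g, starting in the cup (lower layer). Origin at its centre, z along its axis.
- ferrule4: Brass pen ferrule, a cylinder 15 mm across and 17 mm long, about 14 g, starting in the cup (lower layer). Origin at its centre, z along its axis.
- ferrule5: Brass pen ferrule, a cylinder 15 mm across and 17 mm long, about 14 g, starting in the cup (upper layer). Origin at its centre, z along its axis.
- ferrule6: Brass pen ferrule, a cylinder 15 mm across and 17 mm long, about 14 g, starting in the cup (upper layer). Origin at its centre, z along its axis.
- ferrule7: Brass pen ferrule, a cylinder 15 mm across and 17 mm long, about 14 g, starting in the cup (upper layer). Origin at its centre, z along its axis.
- ferrule8: Brass pen ferrule, a cylinder 15 mm across and 17 mm long, about 14 g, starting in the cup (upper layer). Origin at its centre, z along its axis.

How it is judged (in metres and radians):
On the way, in this order (a step that is already met when the one before it is completed fails the run):
1. the cup is lifted off the bench and out in front of the riser (its foot's centre at least 20 mm in front of the front edge) with all eight ferrules in it (height (world z) of cup above 0.02 m and x of cup in the frame of riser below -0.1 m and distance between each of ferrule1, ferrule2, ferrule3, ferrule4, ferrule5, ferrule6, ferrule7, ferrule8 and cup below 0.075 m), for 0.1 s.
2. all eight ferrules lie in the bowl (horizontal distance between each of ferrule1, ferrule2, ferrule3, ferrule4, ferrule5, ferrule6, ferrule7, ferrule8 and bowl below 0.058 m and z of ferrule1 in the frame of bowl between 0 and 0.055 m and z of ferrule2 in the frame of bowl between 0 and 0.055 m and z of ferrule3 in the frame of bowl between 0 and 0.055 m and z of ferrule4 in the frame of bowl between 0 and 0.055 m and z of ferrule5 in the frame of bowl between 0 and 0.055 m and z of ferrule6 in the frame of bowl between 0 and 0.055 m and z of ferrule7 in the frame of bowl between 0 and 0.055 m and z of ferrule8 in the frame of bowl between 0 and 0.055 m), for 0.3 s.
At the end, for the whole second after the job is handed in: All eight ferrules at rest in the bowl (centres within 58 mm of its axis, below 55 mm over its underside); bowl level within 7 degrees on the bench; empty cup released, at rest and upright within 7 degrees on the coaster, foot within 25 mm of its centre (all of step 2 and linear speed of each of ferrule1, ferrule2, ferrule3, ferrule4, ferrule5, ferrule6, ferrule7, ferrule8 below 0.05 m/s and angle between each of bowl, cup's own z axis and vertical below 0.12 rad and height (world z) of bowl below 0.01 m and horizontal distance between cup and coaster below 0.025 m and height (world z) of cup between 0.003 and 0.012 m and linear speed of each of cup, bowl below 0.02 m/s); the robot touches nothing.
It fails at once if the pliers is moved more than 30 mm or tipped over (distance of pliers from where it was at the start of the episode above 0.03 m or angle between pliers's own z axis and vertical above 0.8 rad).
It fails at once if the pen is moved more than 30 mm or tipped over (distance of pen from where it was at the start of the episode above 0.03 m or angle between pen's own z axis and vertical above 0.8 rad).
It fails at once if the jar is moved more than 30 mm or tipped over (distance of jar from where it was at the start of the episode above 0.03 m or angle between jar's own z axis and vertical above 0.8 rad).
It also fails if it takes over 69 s, if anything falls off the work surface, if the arm or the gripper's body presses on something with over 40 N, if the wrist force passes 120 N, or if a joint passes its speed limit or range.

### The arm

A 6-joint arm with a two-finger parallel gripper is mounted at the origin on the work surface. World frame = base frame: x ahead of the robot, y to its left, z up, the work surface at z = 0. Lengths are in mm, angles in degrees, forces in N, time in s.
With the tool pointing down it reaches from about 300 to 850 mm from the base axis. Payload 5.4 kg.
Tool frame: the origin (TCP) lies midway between the tips of the shut fingers; the grasp point (between the pads) lies 19 mm behind it; z points along the fingers, y is the line along which they close (so a half turn about z gives the same grasp; the last joint's range is limited). The gripper opens to 85 mm and grips with 20 to 120 N. Pads are 22 mm wide; open, the fingers measure 114 mm over their backs; the gripper's body (76 mm by 85 mm) begins 54 mm behind the grasp point. The pads swing forward as they close: fully open they stand 13 mm farther back than shut.
Start: joints at [63.249, 9.076, 91.501, -0, 79.423, -12.038], TCP at [146.053, 556.125, 231.299] pointing down, gripper open.
Joint ranges: [-166.64, 166.64], [-54.1, 131.32], [10.49, 154.53], [-73.88, 253.88], [9.74, 151.15], [-171.62, 171.62]. Speed limits (degrees/s): [147.25, 147.25, 180, 180, 180, 180].

### API

Orientations are given as a 3x3 rotation matrix whose columns are the frame's x, y, z axes.
In Python, from plant import robot gives the robot as it stands.
- The arm moves only by the tool apply_moves, never from a script. Its argument "increments" is a list of rows, each an object with "translation": the shift along the tool's x, y, z in m, a list of three; "turn": the turn about the tool's z in degrees. A call has 1 to 20 rows; each row shifts and turns the commanded pose from where the row before left it, along the tool's axes as they then stand; what a row does not reach is not made up. A row lasts 1/10 s, in which the tool goes at most 50 mm and 8.59 degrees, less where a joint would pass 70% of its speed; a pose out of reach is approached as far as the arm can. A call is refused whole if a number of a shift passes 0.05 or a number of a turn 8.59, either way. A call with a gripper value outside its range is refused whole. "claw" is the opening, from 0 (shut) to 1 (fully open), set as the call begins (left out, the last holds). The fingers move at their own pace and stop on an object; the grip force is fixed at half the most. Time passes only in rows, so rows that do not move let the fingers close. It gives the time, the measured TCP pose, the force, the opening and the grip force at its end, in the units of the state.
- robot.read_state(): the state, without advancing time (a new reading comes with each control period).
- robot.snapshot(name): name is "scene" or "top"; returns a dict with "img" (480x640x3 uint8, blue, green, red), "camera_matrix" (3x3 intrinsics, pixels), "R" (3x3) and "t" (3): a world point X has camera coordinates R X + t. Camera axes: x right, y down, z forward; pixel columns grow to the right and rows downward; lengths in mm; the calibration is good to about 2 mm. A picture is of the moment at which its call begins. There is no depth.
- robot.job_done(): hands the job in; it is judged then, once.
The state is a dict: "clock": time; "qpos": joint angles; "qvel": joint speeds; "joint_efforts": joint torques, N m; "ee_pos": TCP position; "tool_rot": TCP orientation; "ft_force": force on the tool from outside, world axes, zero at the start; "wrist_torque": the same for the moment, N m; "grip_width": opening from 0.0 (shut) to 1.0 (fully open); "grip_force": force on a finger pad.
Only numpy, scipy, OpenCV 4.12 (cv2) and the standard library are available. Lean on these libraries where they do the work, as an engineer would, in place of code of your own. Each camera call takes 0.05 s, during which the arm holds its last target. There are 200 camera calls.

## Working session

There is one attempt and no reset: what is moved stays moved. The work goes in short steps, Python scripts to look and compute and a tool call to move; the robot and the scene stay as the last step left them, time stands still between calls to the robot, and variables do not carry over. Pictures are saved under pics/ and viewed, at most 10 in all, crops included, and the job is handed in when it is done.

Besides the shell and the picture viewer there is one more tool, called as name(argument=value, ...), one argument or row to a line, values as JSON. apply_moves: Moves the arm, as the interface text tells. Its arguments: {"type":"object","properties":{"increments":{"type":"array","items":{"type":"object","properties":{"translation":{"type":"array","items":{"type":"number"}},"turn":{"type":"number"}}}},"claw":{"type":"number"}},"required":["increments"]}

```bash
mkdir -p pics
python3 - <<'E'
from plant import robot
import cv2,numpy as np
s=robot.read_state();print(s)
for n in("scene","top"):
    d=robot.snapshot(n);cv2.imwrite(f"pics/{n}0.png",d["img"]);np.savez(f"{n}.npz",**d)
    print(n,d["camera_matrix"].tolist(),np.round(d["R"],4).tolist(),np.round(d["t"],1).tolist())
E
```

```text
{'clock': 0.0, 'qpos': array([ 6.32491662e+01,  9.11721055e+00,  9.15742431e+01, -5.45841208e-04,
        7.94241336e+01, -1.20370820e+01]), 'qvel': array([ 0.14981917,  0.04428244, -0.00128578, -0.0622202 , -0.05186289,
        0.00764896]), 'joint_efforts': array([-1.25527109e-03, -3.95996690e+01, -3.31430805e+01, -2.93522926e-04,
        8.54345475e-03, -3.32420704e-06]), 'ee_pos': array([145.77206166, 555.56812549, 230.2541158 ]), 'tool_rot': array([[-9.67207081e-01,  2.53987506e-01, -8.99681803e-04],
       [ 2.53988766e-01,  9.67205483e-01, -1.80567709e-03],
       [ 4.11557752e-04, -1.97497274e-03, -9.99997965e-01]]), 'ft_force': array([ 0.02988824, -0.74073122, -0.59162765]), 'wrist_torque': array([-0.03037404,  0.03125654, -0.00022759]), 'grip_force': 0.0, 'grip_width': 1.0033524840210417}
scene [[614.0705112990091, 0.0, 306.5426649918285], [0.0, 614.0705112990091, 242.31528921834607], [0.0, 0.0, 1.0]] [[0.1349, -0.9908, 0.0084], [-0.9425, -0.1309, -0.3075], [0.3057, 0.0336, -0.9515]] [-84.1, 534.2, 1482.5]
top [[496.92448596458905, 0.0, 323.80547742754834], [0.0, 496.92448596458905, 230.55118616907083], [0.0, 0.0, 1.0]] [[0.0253, -0.9997, -0.006], [-0.9821, -0.0237, -0.1866], [0.1864, 0.0106, -0.9824]] [-15.1, 584.2, 975.6]
```

View pics/scene0.png

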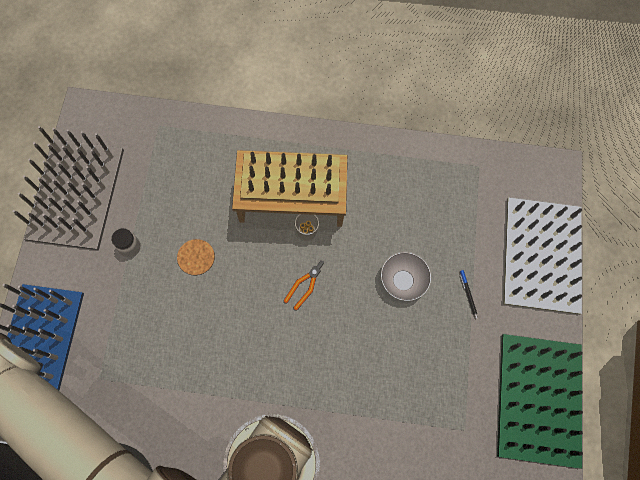

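View pics/top0.png

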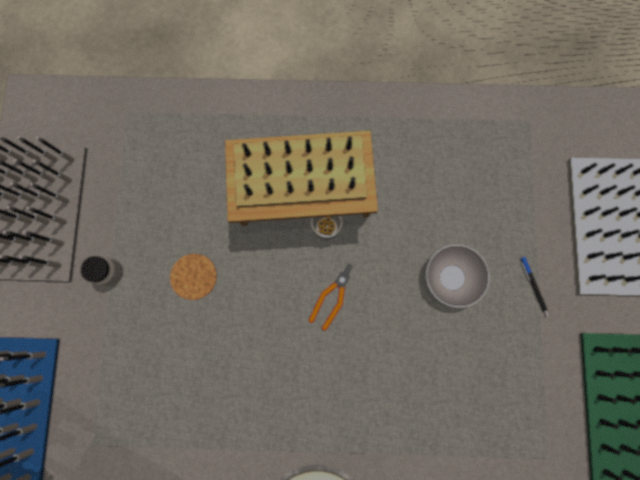

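The views show the riser top centre with the cup under its front edge (scene ≈(307,224), top ≈(326,226)). The bowl is at (406,277)/(457,277), the coaster at (196,257)/(193,276), the pliers at ≈(305,287)/(333,297), the jar at left and the pen at right. Next I'll measure these and enlarge the cup.

```bash
cat > h.py <<'E'
import numpy as np,cv2
def ray(d,p):
    K,R,t=d["camera_matrix"],d["R"],d["t"]
    return -R.T@t, R.T@np.linalg.inv(K)@np.array([p[0],p[1],1.])
def onz(d,p,z):
    c,v=ray(d,p);return c+v*(z-c[2])/v[2]
def proj(d,X):
    q=d["camera_matrix"]@(d["R"]@np.array(X,float)+d["t"]);return q[:2]/q[2]
def ld(n): return dict(np.load(n+".npz"))
E
python3 - <<'E'
from h import *
P={"scene":dict(coaster=(196,257),bowl=(406,277),edgeL=(234,208),edgeR=(346,213)),
"top":dict(coaster=(193,276),bowl=(457,277),edgeL=(227,220),edgeR=(376,211))}
tiles=[]
for n in("scene","top"):
    d=ld(n);im=d["img"];hsv=cv2.cvtColor(im,cv2.COLOR_BGR2HSV)
    m=((hsv[...,0]<20)&(hsv[...,1]>90)).astype(np.uint8)
    for c in cv2.findContours(m,0,2)[0]:
        if cv2.contourArea(c)>60:
            (x,y),_,_=e=cv2.fitEllipse(c);print(n,"orange",np.round(e[0]),np.round(e[1]),onz(d,e[0],6).round())
    # bowl: low-saturation region vs surroundings
    for h,(u,v) in((140+10,P[n]["edgeL"]),(150,P[n]["edgeR"])):print(n,"edge low",onz(d,(u,v),h).round(), "z180",onz(d,(u,v),172).round())
    print(n,"bowl rim",onz(d,P[n]["bowl"],50).round())
    u,v=(307,222) if n=="scene" else (326,226)
    print("cup",onz(d,(u,v),70).round())
    t=cv2.resize(im[v-25:v+25,u-32:u+32],None,fx=6,fy=6,interpolation=cv2.INTER_CUBIC);tiles.append(t)
    u,v=P[n]["bowl"];tiles.append(cv2.resize(im[v-37:v+38,u-48:u+48],(384,300)))
cv2.imwrite("pics/c.png",np.vstack([np.hstack([tiles[0],tiles[2]]),np.hstack([tiles[1],tiles[3]])]))
E
```

```text
scene orange [171. 473.] [11. 27.] [-53. 235.   6.]
scene orange [103. 465.] [ 5. 38.] [-56. 399.   6.]
scene orange [259. 461.] [37. 63.] [ 1. 32.  6.]
scene orange [642. 174.] [  9. 369.] [ 895. -912.    6.]
scene orange [300. 291.] [18. 39.] [430.  -8.   6.]
scene orange [195. 257.] [35. 37.] [486. 280.   6.]
scene orange [306. 227.] [12. 14.] [610.  -2.   6.]
scene orange [287. 180.] [ 98. 111.] [738.  71.   6.]
scene orange [263. 161.] [29. 57.] [786. 146.   6.]
scene edge low [584. 178. 150.] z180 [575. 174. 172.]
scene edge low [609. -99. 150.] z180 [600. -99. 172.]
scene bowl rim [ 494. -275.   50.]
cup [601.  -4.  70.]
top orange [335. 308.] [ 9. 47.] [428. -27.   6.]
top orange [322. 300.] [ 9. 48.] [443.   0.   6.]
top orange [193. 276.] [45. 47.] [487. 277.   6.]
top orange [230. 191.] [11. 15.] [678. 209.   6.]
top orange [304. 202.] [ 61. 137.] [656.  45.   6.]
top orange [368. 153.] [10. 31.] [772. -94.   6.]
top orange [224. 129.] [62. 71.] [822. 233.   6.]
top edge low [582. 182. 150.] z180 [578. 177. 172.]
top edge low [606. -99. 150.] z180 [601. -97. 172.]
top bowl rim [ 495. -275.   50.]
cup [591.  -5.  70.]
```

View pics/c.png

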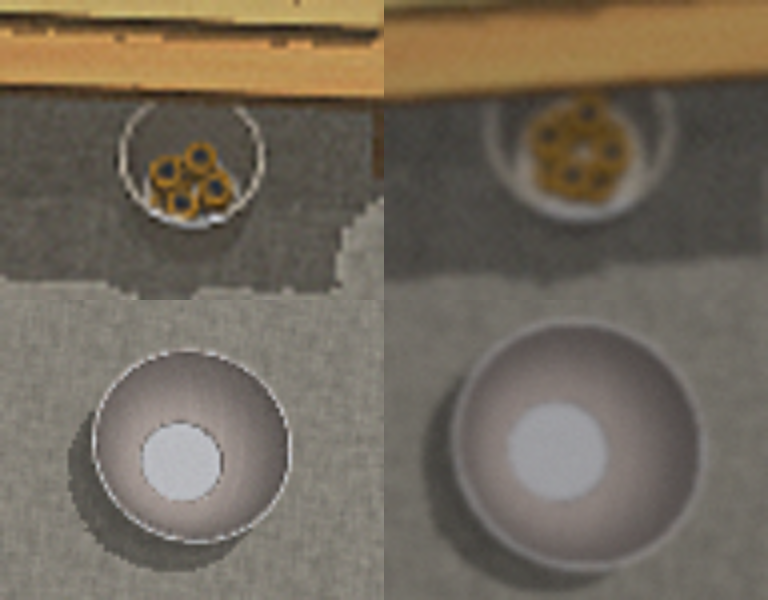

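Measured: cup ≈(600,−5), riser edge x≈595 there (yaw ≈5°), bowl (495,−275), coaster (486,279). The moves can't tilt the tool directly, so I'll move into free space and see what the arm does at its reach limit.

apply_moves(
  increments=[
    {"translation": [-0.034, -0.0117, -0.01]},
    {"translation": [-0.034, -0.0117, -0.01]},
    {"translation": [-0.034, -0.0117, -0.01]},
    {"translation": [-0.034, -0.0117, -0.01]},
    {"translation": [-0.034, -0.0117, -0.01]},
    {"translation": [-0.034, -0.0117, -0.01]},
    {"translation": [-0.034, -0.0117, -0.01]},
    {"translation": [-0.034, -0.0117, -0.01]},
    {"translation": [-0.034, -0.0117, -0.01]},
    {"translation": [-0.034, -0.0117, -0.01]},
    {"translation": [-0.029, 0.039, 0]},
    {"translation": [-0.029, 0.039, 0]},
    {"translation": [-0.029, 0.039, 0]},
    {"translation": [-0.029, 0.039, 0]},
    {"translation": [-0.029, 0.039, 0]},
    {"translation": [-0.029, 0.039, 0]},
    {"translation": [-0.029, 0.039, 0]},
    {"translation": [-0.029, 0.039, 0]},
    {"translation": [-0.029, 0.039, 0]},
    {"translation": [-0.029, 0.039, 0]},
  ],
)

```text
invalid input
```

Run:
```python
from plant import robot
s=robot.read_state();print(s['clock'],s['qpos'].round(1),s['ee_pos'].round(),s['tool_rot'].round(3).tolist())
```

```text
0.1 [ 63.2   9.1  91.6  -0.   79.4 -12. ] [146. 556. 230.] [[-0.967, 0.254, -0.001], [0.254, 0.967, -0.002], [0.0, -0.002, -1.0]]
```

apply_moves(
  increments=[
    {"translation": [-0.034, -0.0117, -0.01], "turn": 0},
    {"translation": [-0.034, -0.0117, -0.01], "turn": 0},
    {"translation": [-0.034, -0.0117, -0.01], "turn": 0},
    {"translation": [-0.034, -0.0117, -0.01], "turn": 0},
    {"translation": [-0.034, -0.0117, -0.01], "turn": 0},
    {"translation": [-0.034, -0.0117, -0.01], "turn": 0},
    {"translation": [-0.034, -0.0117, -0.01], "turn": 0},
    {"translation": [-0.034, -0.0117, -0.01], "turn": 0},
    {"translation": [-0.034, -0.0117, -0.01], "turn": 0},
    {"translation": [-0.034, -0.0117, -0.01], "turn": 0},
    {"translation": [-0.029, 0.039, 0], "turn": 0},
    {"translation": [-0.029, 0.039, 0], "turn": 0},
    {"translation": [-0.029, 0.039, 0], "turn": 0},
    {"translation": [-0.029, 0.039, 0], "turn": 0},
    {"translation": [-0.029, 0.039, 0], "turn": 0},
    {"translation": [-0.029, 0.039, 0], "turn": 0},
    {"translation": [-0.029, 0.039, 0], "turn": 0},
    {"translation": [-0.029, 0.039, 0], "turn": 0},
    {"translation": [-0.029, 0.039, 0], "turn": 0},
    {"translation": [-0.029, 0.039, 0], "turn": 0},
  ],
)

```text
clock: 2.1
ee_pos: [696.5, 556.7, 287.9]
tool_rot: [[-0.964, 0.25, 0.087], [0.256, 0.964, 0.07], [-0.066, 0.09, -0.994]]
ft_force: [-0.1, -0.2, 0.8]
grip_width: 0.999
grip_force: 0.0
```

Run:
```python
from plant import robot
s=robot.read_state();print(s['clock'],s['qpos'].round(1),s['ee_pos'].round(),s['tool_rot'].round(3).tolist())
```

```text
2.1 [ 30.6  61.8  10.6   0.9 101.2 -44.5] [697. 557. 288.] [[-0.964, 0.25, 0.087], [0.256, 0.964, 0.07], [-0.066, 0.09, -0.994]]
```

The reach limit tilts the tool outward (6°). I'll keep pushing out and up.

apply_moves(
  increments=[
    {"translation": [-0.024, 0.032, -0.03], "turn": 0},
    {"translation": [-0.024, 0.032, -0.03], "turn": 0},
    {"translation": [-0.024, 0.032, -0.03], "turn": 0},
    {"translation": [-0.024, 0.032, -0.03], "turn": 0},
    {"translation": [-0.024, 0.032, -0.03], "turn": 0},
    {"translation": [-0.024, 0.032, -0.03], "turn": 0},
    {"translation": [-0.024, 0.032, -0.03], "turn": 0},
    {"translation": [-0.024, 0.032, -0.03], "turn": 0},
  ],
)

```text
clock: 2.9
ee_pos: [693.4, 552.9, 469.8]
tool_rot: [[-0.939, 0.216, 0.268], [0.277, 0.937, 0.214], [-0.205, 0.275, -0.939]]
ft_force: [-0.1, -0.0, -0.5]
grip_width: 1.002
grip_force: 0.0
```

Run:
```python
from plant import robot
s=robot.read_state();print(s['clock'],s['qpos'].round(1),s['ee_pos'].round(),s['tool_rot'].round(3).tolist())
```

```text
2.9 [ 29.7  50.3  10.5   3.1  99.4 -44.5] [693. 553. 470.] [[-0.939, 0.216, 0.268], [0.277, 0.937, 0.214], [-0.205, 0.275, -0.939]]
```

apply_moves(
  increments=[
    {"translation": [-0.03, 0.04, 0], "turn": 0},
    {"translation": [-0.03, 0.04, 0], "turn": 0},
    {"translation": [-0.03, 0.04, 0], "turn": 0},
    {"translation": [-0.03, 0.04, 0], "turn": 0},
    {"translation": [-0.03, 0.04, 0], "turn": 0},
    {"translation": [-0.03, 0.04, 0], "turn": 0},
    {"translation": [-0.03, 0.04, 0], "turn": 0},
    {"translation": [-0.03, 0.04, 0], "turn": 0},
    {"translation": [-0.03, 0.04, 0], "turn": 0},
    {"translation": [-0.03, 0.04, 0], "turn": 0},
  ],
)

```text
clock: 3.9
ee_pos: [764.9, 608.5, 508.0]
tool_rot: [[-0.866, 0.118, 0.486], [0.335, 0.859, 0.388], [-0.372, 0.498, -0.783]]
ft_force: [0.1, -0.5, -0.2]
grip_width: 0.998
grip_force: 0.0
```

Run:
```python
from plant import robot
s=robot.read_state();print(s['clock'],s['qpos'].round(1),s['ee_pos'].round(),s['tool_rot'].round(3).tolist())
```

```text
3.9 [ 29.7  50.9  10.5   5.6  80.5 -44.6] [765. 608. 508.] [[-0.866, 0.118, 0.486], [0.335, 0.859, 0.388], [-0.372, 0.498, -0.783]]
```

apply_moves(
  increments=[
    {"translation": [-0.025, 0.033, 0.02], "turn": 0},
    {"translation": [-0.025, 0.033, 0.02], "turn": 0},
    {"translation": [-0.025, 0.033, 0.02], "turn": 0},
    {"translation": [-0.025, 0.033, 0.02], "turn": 0},
    {"translation": [-0.025, 0.033, 0.02], "turn": 0},
    {"translation": [-0.025, 0.033, 0.02], "turn": 0},
    {"translation": [-0.025, 0.033, 0.02], "turn": 0},
    {"translation": [-0.025, 0.033, 0.02], "turn": 0},
    {"translation": [-0.025, 0.033, 0.02], "turn": 0},
    {"translation": [-0.025, 0.033, 0.02], "turn": 0},
    {"translation": [-0.025, 0.033, 0.02], "turn": 0},
    {"translation": [-0.025, 0.033, 0.02], "turn": 0},
  ],
)

```text
clock: 5.1
ee_pos: [847.8, 671.2, 512.7]
tool_rot: [[-0.75, -0.036, 0.66], [0.427, 0.736, 0.525], [-0.505, 0.676, -0.537]]
ft_force: [-0.3, -0.6, -0.1]
grip_width: 0.997
grip_force: 0.0
```

Run:
```python
from plant import robot
s=robot.read_state();print(s['clock'],s['qpos'].round(1),s['ee_pos'].round(),s['tool_rot'].round(3).tolist())
```

```text
5.1 [ 30.   56.   10.5   8.6  56.5 -46.2] [848. 671. 513.] [[-0.75, -0.036, 0.66], [0.427, 0.736, 0.525], [-0.505, 0.676, -0.537]]
```

apply_moves(
  increments=[
    {"translation": [-0.03, -0.035, -0.016], "turn": 0},
    {"translation": [-0.03, -0.035, -0.016], "turn": 0},
    {"translation": [-0.03, -0.035, -0.016], "turn": 0},
    {"translation": [-0.03, -0.035, -0.016], "turn": 0},
    {"translation": [-0.03, -0.035, -0.016], "turn": 0},
    {"translation": [-0.03, -0.035, -0.016], "turn": 0},
    {"translation": [-0.03, -0.035, -0.016], "turn": 0},
    {"translation": [-0.03, -0.035, -0.016], "turn": 0},
    {"translation": [-0.03, -0.035, -0.016], "turn": 0},
    {"translation": [-0.03, -0.035, -0.016], "turn": 0},
    {"translation": [-0.03, -0.035, -0.016], "turn": 0},
    {"translation": [-0.03, -0.035, -0.016], "turn": 0},
    {"translation": [-0.03, -0.035, -0.016], "turn": 0},
    {"translation": [-0.03, -0.035, -0.016], "turn": 0},
    {"translation": [-0.03, -0.035, -0.016], "turn": 0},
    {"translation": [-0.03, -0.035, -0.016], "turn": 0},
  ],
)

```text
clock: 6.7
ee_pos: [1013.3, -73.0, 493.8]
tool_rot: [[-0.724, -0.037, 0.689], [0.447, 0.735, 0.509], [-0.525, 0.677, -0.516]]
ft_force: [0.8, -1.1, -0.1]
grip_width: 0.998
grip_force: 0.0
```

```bash
cat > st.py <<'E'
from plant import robot
import numpy as np,sys
s=robot.read_state();R=s['tool_rot']
print(s['clock'],s['qpos'].round(1),s['ee_pos'].round(1),R.round(3).tolist(),"az",np.degrees(np.arctan2(R[1,2],R[0,2])).round(1),"el",np.degrees(np.arcsin(R[2,2])).round(1),"grip",s['grip_width'].round(3),s['grip_force'].round(1),s['ft_force'].round(1))
a=list(map(float,sys.argv[1:]))
for i in range(0,len(a),3):
    d=np.array(a[i:i+3]);print("to",d,"tool delta m",(R.T@(d-s['ee_pos'])/1000).round(4), "len",np.linalg.norm(d-s['ee_pos']).round())
# turn needed to bring tool y horizontal
print("roll: y.z",R[1-1+2,1].round(3),"x.z",R[2,0].round(3))
E
python3 st.py 1150 -100 560
```

```text
Traceback (most recent call last):
  File "st.py", line 4, in <module>
    print(s['clock'],s['qpos'].round(1),s['ee_pos'].round(1),R.round(3).tolist(),"az",np.degrees(np.arctan2(R[1,2],R[0,2])).round(1),"el",np.degrees(np.arcsin(R[2,2])).round(1),"grip",s['grip_width'].round(3),s['grip_force'].round(1),s['ft_force'].round(1))
                                                                                                                                                                                        ^^^^^^^^^^^^^^^^^^^^^
AttributeError: 'float' object has no attribute 'round'
```

apply_moves(
  increments=[
    {"translation": [-0.045, 0.005, 0.018], "turn": 0},
    {"translation": [-0.045, 0.005, 0.018], "turn": 0},
    {"translation": [-0.045, 0.005, 0.018], "turn": 0},
    {"translation": [-0.045, 0.005, 0.018], "turn": 0},
    {"translation": [-0.045, 0.005, 0.018], "turn": 0},
    {"translation": [-0.045, 0.005, 0.018], "turn": 0},
    {"translation": [-0.045, 0.005, 0.018], "turn": 0},
    {"translation": [-0.045, 0.005, 0.018], "turn": 0},
    {"translation": [-0.045, 0.005, 0.018], "turn": 0},
    {"translation": [-0.045, 0.005, 0.018], "turn": 0},
  ],
)

```text
clock: 7.7
ee_pos: [1070.0, -91.1, 558.8]
tool_rot: [[-0.497, -0.052, 0.866], [0.576, 0.727, 0.374], [-0.649, 0.685, -0.331]]
ft_force: [0.4, 0.3, -0.2]
grip_width: 1.002
grip_force: 0.0
```

```bash
sed -i "s/s\['grip_width'\].round(3),s\['grip_force'\].round(1)/s['grip_width'],s['grip_force']/" st.py; python3 st.py 1150 -100 560
```

```text
7.7 [-22.6  57.2  10.5  50.7  61.2 -92.8] [1070.   -91.1  558.8] [[-0.497, -0.052, 0.866], [0.576, 0.727, 0.374], [-0.649, 0.685, -0.331]] az 23.3 el -19.3 grip 1.0024530361146116 0.0 [ 0.4  0.3 -0.2]
to [1150. -100.  560.] tool delta m [-0.0456 -0.0098  0.0656] len 80.0
roll: y.z 0.685 x.z -0.649
```

apply_moves(
  increments=[
    {"translation": [-0.021, -0.023, 0.038], "turn": 0},
    {"translation": [-0.021, -0.023, 0.038], "turn": 0},
    {"translation": [-0.021, -0.023, 0.038], "turn": 0},
    {"translation": [-0.021, -0.023, 0.038], "turn": 0},
    {"translation": [-0.021, -0.023, 0.038], "turn": 0},
    {"translation": [-0.021, -0.023, 0.038], "turn": 0},
    {"translation": [-0.021, -0.023, 0.038], "turn": 0},
    {"translation": [-0.021, -0.023, 0.038], "turn": 0},
  ],
)

```text
clock: 8.5
ee_pos: [1148.2, -154.9, 382.3]
tool_rot: [[-0.346, -0.04, 0.937], [0.63, 0.73, 0.264], [-0.695, 0.682, -0.227]]
ft_force: [-0.3, 0.1, -0.2]
grip_width: 1.001
grip_force: 0.0
```

```bash
python3 st.py 450 -70 350
```

```text
8.5 [ -23.    71.1   10.6   61.1   44.  -108.4] [1148.2 -154.9  382.3] [[-0.346, -0.04, 0.937], [0.63, 0.73, 0.264], [-0.695, 0.682, -0.227]] az 15.7 el -13.1 grip 1.0011482766307225 0.0 [-0.3  0.1 -0.2]
to [450. -70. 350.] tool delta m [ 0.3173  0.068  -0.6248] len 704.0
roll: y.z 0.682 x.z -0.695
```

apply_moves(
  increments=[
    {"translation": [0.0212, 0.0045, -0.0417], "turn": 0},
    {"translation": [0.0212, 0.0045, -0.0417], "turn": 0},
    {"translation": [0.0212, 0.0045, -0.0417], "turn": 0},
    {"translation": [0.0212, 0.0045, -0.0417], "turn": 0},
    {"translation": [0.0212, 0.0045, -0.0417], "turn": 0},
    {"translation": [0.0212, 0.0045, -0.0417], "turn": 0},
    {"translation": [0.0212, 0.0045, -0.0417], "turn": 0},
    {"translation": [0.0212, 0.0045, -0.0417], "turn": 0},
    {"translation": [0.0212, 0.0045, -0.0417], "turn": 0},
    {"translation": [0.0212, 0.0045, -0.0417], "turn": 0},
    {"translation": [0.0212, 0.0045, -0.0417], "turn": 0},
    {"translation": [0.0212, 0.0045, -0.0417], "turn": 0},
    {"translation": [0.0212, 0.0045, -0.0417], "turn": 0},
    {"translation": [0.0212, 0.0045, -0.0417], "turn": 0},
    {"translation": [0.0212, 0.0045, -0.0417], "turn": 0},
    {"translation": [0, 0, 0], "turn": 8},
    {"translation": [0, 0, 0], "turn": 8},
  ],
)

```text
clock: 10.2
ee_pos: [501.5, -83.9, 356.8]
tool_rot: [[-0.344, 0.053, 0.937], [0.806, 0.529, 0.266], [-0.481, 0.847, -0.225]]
ft_force: [0.6, 0.0, -0.1]
grip_width: 0.999
grip_force: 0.0
```

```bash
python3 st.py 450 -70 350
```

```text
10.2 [ -63.7  -40.6  143.9   79.5   77.1 -130.5] [501.5 -83.9 356.8] [[-0.344, 0.053, 0.937], [0.806, 0.529, 0.266], [-0.481, 0.847, -0.225]] az 15.8 el -13.0 grip 0.9989813977736786 0.0 [ 0.6  0.  -0.1]
to [450. -70. 350.] tool delta m [ 0.0322 -0.0012 -0.0431] len 54.0
roll: y.z 0.847 x.z -0.481
```

```bash
cat > fk.py <<'E'
import numpy as np
from scipy.spatial.transform import Rotation as Ro
from scipy.optimize import least_squares
D=[([63.249,9.117,91.574,0,79.424,-12.037],[145.8,555.6,230.3]),([30.6,61.8,10.6,.9,101.2,-44.5],[696.5,556.7,287.9]),
([29.7,50.3,10.5,3.1,99.4,-44.5],[693.4,552.9,469.8]),([29.7,50.9,10.5,5.6,80.5,-44.6],[764.9,608.5,508]),
([30,56,10.5,8.6,56.5,-46.2],[847.8,671.2,512.7]),([-22.6,57.2,10.5,50.7,61.2,-92.8],[1070,-91.1,558.8]),
([-23,71.1,10.6,61.1,44,-108.4],[1148.2,-154.9,382.3]),([-63.7,-40.6,143.9,79.5,77.1,-130.5],[501.5,-83.9,356.8])]
def parts(q,s4=1):
    B=Ro.from_euler('z',q[0],degrees=True);U=B*Ro.from_euler('y',q[1],degrees=True);F=U*Ro.from_euler('y',q[2],degrees=True)
    W=F*Ro.from_euler('z',s4*q[3],degrees=True)*Ro.from_euler('y',q[4],degrees=True)
    return B,U,F,W
def rows(q,s4): 
    B,U,F,W=parts(q,s4);I=np.eye(3)
    return np.c_[B.apply(I[0]),I[2],U.apply(I[2]),F.apply(I[0]),F.apply(I[2]),W.apply(I[0]),W.apply(I[2])]
def fit(s4):
    A=np.vstack([rows(q,s4) for q,_ in D]);b=np.hstack([p for _,p in D])
    x=np.linalg.lstsq(A,b,rcond=None)[0];return x,np.abs(A@x-b).max()
S4=min((1,-1),key=lambda s:fit(s)[1]);G,err=fit(S4)
LO=np.array([-166.64,-54.1,10.49,-73.88,9.74,-171.62]);HI=np.array([166.64,131.32,154.53,253.88,151.15,171.62])
def fk(q,s6,off): 
    W=parts(q,S4)[3];return rows(q,S4)@G,(W*Ro.from_euler('z',s6*q[5]+off,degrees=True)).as_matrix()
E
python3 - <<'E'
from fk import *
print(S4,G.round(1),err)
from plant import robot
s=robot.read_state()
for q,R in((D[0][0],np.array([[-.9672,.254,-.0009],[.254,.9672,-.0018],[.0004,-.002,-1]])),(s['qpos'],s['tool_rot'])):
    W=parts(q,S4)[3].as_matrix();M=W.T@R;print(M.round(3).tolist(),np.degrees(np.arctan2(M[1,0],M[0,0])),q[5])
E
```

```text
1 [-40.2 322.1 375.3   8.2 614.5  82.1 380.6] 124.47017158399035
[[0.209, -0.978, 0.0], [0.978, 0.209, -0.0], [0.0, 0.0, 1.0]] 77.96337848151688 -12.037
[[0.761, 0.649, -0.0], [-0.649, 0.761, 0.0], [0.0, -0.0, 1.0]] -40.46690666117557 -130.46690666117556
```

```bash
sed -i "s/    return np.c_\[B.apply(I\[0\])/    H=F*Ro.from_euler('z',s4*q[3],degrees=True)\n    return np.c_[U.apply(I[0]),H.apply(I[0]),H.apply(I[1]),B.apply(I[0])/" fk.py
cat > ik.py <<'E'
from fk import *
def ik(p,R,q0,rollfree=False):
    def f(q):
        P,M=fk(q,1,90);return np.r_[(P-p)/10,(M-R).ravel()*20]
    best=None
    for k in range(12):
        q=np.clip(q0 if k==0 else np.random.uniform(LO,HI),LO+.1,HI-.1)
        r=least_squares(f,q,bounds=(LO,HI))
        if r.cost<1e-2:
            return r.x.round(1)
        best=r if best is None or r.cost<best.cost else best
    return ("FAIL",best.x.round(1),best.cost.round(3))
E
python3 - <<'E'
from ik import *
np.random.seed(0)
print(S4,G.round(1),err)
from plant import robot
s=robot.read_state();R=s['tool_rot'];z=R[:,2]
y=np.cross([0,0,1],z);y/=np.linalg.norm(y);x=np.cross(y,z)
for sg in(1,-1):
    Rg=np.c_[x*sg,y*sg,z]
    q0=s['qpos'];print("sign",sg)
    for n,g,pts in(("cup",0,(600,-5,45)),("pre",0,(500,-33,60)),("lift",0,(500,-33,150)),("coaster",0,(486,279,52)),("coasterback",0,(390,250,52)),("bowl",0,(495,-275,150)),("bowl",-140,(495,-275,150)),("bowl",140,(495,-275,150))):
        Rr=Rg@Ro.from_euler('z',g,degrees=True).as_matrix()
        print(n,g,ik(np.array(pts)+19*z,Rr,q0))
E
```

```text
1 [-30.4  71.  101.4 -43.9 144.1 438.6 -47.2 640.5  64.5 262.9] 56.89289166759602
sign 1
cup 0 [ -1.9   8.8 150.2 159.3  57.2  97.5]
pre 0 ('FAIL', array([ 133.9,  131.3,  154.5,  253.9,   64.8, -158.8]), np.float64(8.914))
lift 0 ('FAIL', array([ 21.5, -44.9, 154.5, 248.2,   9.7,  23.7]), np.float64(3.548))
coaster 0 [ 64.8   4.7 140.5 241.7  56.7  58.9]
coasterback 0 ('FAIL', array([ 77.9,  -6.8, 149.3, 253.9,  63.1,  53.5]), np.float64(0.344))
bowl 0 [-63.7   4.5 139.3  90.6  73.4 127.3]
bowl -140 [-63.7   4.5 139.3  90.6  73.4 -12.7]
bowl 140 [-63.7   4.5 139.3  90.6  73.4 -92.7]
sign -1
cup 0 [ -1.9   8.8 150.2 159.3  57.2 -82.5]
pre 0 ('FAIL', array([133.9, 131.3, 154.5, 253.9,  64.8,  21.2]), np.float64(8.914))
lift 0 ('FAIL', array([-38.3, -15.4, 154.5, 102.5,  58.4, -46.9]), np.float64(8.153))
coaster 0 [  64.8    4.7  140.5  241.7   56.7 -121.1]
coasterback 0 ('FAIL', array([  77.9,   -6.8,  149.3,  253.9,   63.1, -126.5]), np.float64(0.344))
bowl 0 [-63.7   4.5 139.3  90.6  73.4 -52.7]
bowl -140 [-63.7   4.5 139.3  90.6  73.4 167.3]
bowl 140 [-63.7   4.5 139.3  90.6  73.4  87.3]
```

```bash
sed -i "s/np.c_\[U.apply/np.c_[B.apply(I[1]),U.apply/" fk.py
cat > t.py <<'E'
from ik import *
np.random.seed(0)
print(S4,G.round(1),err)
from plant import robot
s=robot.read_state();R=s['tool_rot'];z=R[:,2]
y=np.cross([0,0,1],z);y/=np.linalg.norm(y);x=np.cross(y,z)
for sg in(1,-1):
    Rg=np.c_[x*sg,y*sg,z]
    q0=s['qpos'];print("sign",sg)
    for n,g,pts in(("cup",0,(600,-5,45)),("pre",0,(500,-33,60)),("lift",0,(500,-33,150)),("coaster",0,(486,279,52)),("coasterback",0,(390,250,52)),("bowl",0,(495,-275,150)),("bowl",-140,(495,-275,150)),("bowl",140,(495,-275,150))):
        Rr=Rg@Ro.from_euler('z',g,degrees=True).as_matrix()
        print(n,g,ik(np.array(pts)+19*z,Rr,q0))
E
python3 t.py
```

```text
1 [ 1.192e+02 -7.000e-01  4.000e-01  7.000e-01  2.000e+00  2.981e+02
  3.853e+02  4.760e+01  5.184e+02  7.000e-01  3.052e+02] 0.9509217551263305
sign 1
cup 0 [-34.2  33.8 129.5 125.6  66.7 103.9]
pre 0 [-53.   27.  142.3 108.5  73.4 100.4]
lift 0 [-53.1   0.2 149.1 101.6  68.1 120.9]
coaster 0 [ 19.5  30.5 135.9 184.   63.4  89. ]
coasterback 0 [ 21.1  28.8 147.2 185.4  73.   89.6]
bowl 0 [-73.8  20.  123.9  82.5  79.3 126.8]
bowl -140 [-73.8  20.  123.9  82.5  79.3 -13.2]
bowl 140 [-73.8  20.  123.9  82.5  79.3 -93.2]
sign -1
cup 0 [-34.2  33.8 129.5 125.6  66.7 -76.1]
pre 0 [-53.   27.  142.3 108.5  73.4 -79.6]
lift 0 [-53.1   0.2 149.1 101.6  68.1 -59.1]
coaster 0 [ 19.5  30.5 135.9 184.   63.4 -91. ]
coasterback 0 [ 21.1  28.8 147.2 185.4  73.  -90.4]
bowl 0 [-73.8  20.  123.9  82.5  79.3 -53.2]
bowl -140 [-73.8  20.  123.9  82.5  79.3 166.8]
bowl 140 [-73.8  20.  123.9  82.5  79.3  86.8]
```

The kinematic fit is good to 1 mm, and every target is reachable with the tool near horizontal (13° down). Now I'll roll so the fingers close horizontally.

apply_moves(
  increments=[
    {"translation": [0, 0, 0], "turn": 8.54},
    {"translation": [0, 0, 0], "turn": 8.54},
    {"translation": [0, 0, 0], "turn": 8.54},
    {"translation": [0, 0, 0], "turn": 8.54},
    {"translation": [0, 0, 0], "turn": 8.54},
    {"translation": [0, 0, 0], "turn": 8.54},
    {"translation": [0, 0, 0], "turn": 8.54},
    {"translation": [0, 0, 0], "turn": 8.54},
    {"translation": [0, 0, 0], "turn": 8.54},
    {"translation": [0, 0, 0], "turn": 8.54},
    {"translation": [0, 0, 0], "turn": 8.54},
    {"translation": [0, 0, 0], "turn": 8.54},
    {"translation": [0, 0, 0], "turn": 8.54},
    {"translation": [0, 0, 0], "turn": 8.54},
  ],
)

```text
clock: 11.6
ee_pos: [502.4, -82.9, 356.2]
tool_rot: [[0.218, 0.277, 0.936], [0.059, -0.961, 0.27], [0.974, -0.004, -0.226]]
ft_force: [-0.5, 0.3, -0.3]
grip_width: 1.003
grip_force: 0.0
```

```bash
python3 st.py 530 -27 90 623 2 43
```

```text
11.6 [-63.5 -40.2 143.7  79.5  77.1 -10.9] [502.4 -82.9 356.2] [[0.218, 0.277, 0.936], [0.059, -0.961, 0.27], [0.974, -0.004, -0.226]] az 16.1 el -13.0 grip 1.003319312136662 0.0 [-0.5  0.3 -0.3]
to [530. -27.  90.] tool delta m [-0.25   -0.045   0.1011] len 273.0
to [623.   2.  43.] tool delta m [-0.2738 -0.047   0.2066] len 346.0
roll: y.z -0.004 x.z 0.974
```

apply_moves(
  increments=[
    {"translation": [-0.0312, -0.0056, 0.0126], "turn": 0},
    {"translation": [-0.0312, -0.0056, 0.0126], "turn": 0},
    {"translation": [-0.0312, -0.0056, 0.0126], "turn": 0},
    {"translation": [-0.0312, -0.0056, 0.0126], "turn": 0},
    {"translation": [-0.0312, -0.0056, 0.0126], "turn": 0},
    {"translation": [-0.0312, -0.0056, 0.0126], "turn": 0},
    {"translation": [-0.0312, -0.0056, 0.0126], "turn": 0},
    {"translation": [-0.0312, -0.0056, 0.0126], "turn": 0},
    {"translation": [0, 0, 0], "turn": 0},
  ],
)

```text
clock: 12.5
ee_pos: [527.5, -24.4, 83.1]
tool_rot: [[0.229, 0.28, 0.932], [0.052, -0.96, 0.276], [0.972, -0.015, -0.235]]
ft_force: [0.9, 0.8, 0.2]
grip_width: 1.007
grip_force: 0.0
```

```bash
python3 st.py 565 -16 65 623 2 43
python3 - <<'E'
from plant import robot
import cv2,numpy as np
a=robot.snapshot("scene")["img"][150:350,180:440];b=robot.snapshot("top")["img"][150:350,180:440]
cv2.imwrite("pics/pre.png",np.hstack([cv2.resize(a,(400,308)),cv2.resize(b,(400,308))]))
E
```

```text
12.5 [-50.9  18.7 143.4 107.6  70.2 -71.6] [527.5 -24.4  83.1] [[0.229, 0.28, 0.932], [0.052, -0.96, 0.276], [0.972, -0.015, -0.235]] az 16.5 el -13.6 grip 1.006670748586826 0.0 [0.9 0.8 0.2]
to [565. -16.  65.] tool delta m [-0.0085  0.0027  0.0415] len 42.0
to [623.   2.  43.] tool delta m [-0.0157  0.002   0.1057] len 107.0
roll: y.z -0.015 x.z 0.972
```

View pics/pre.png

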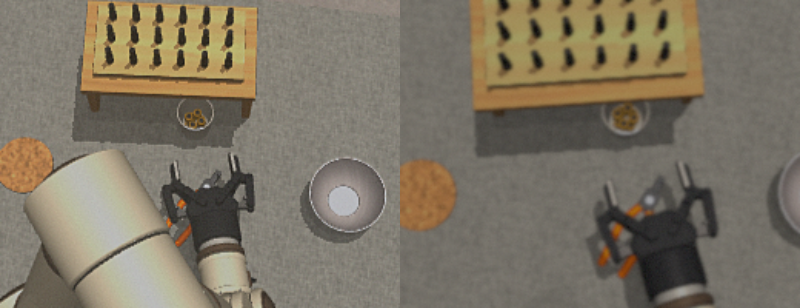

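Picture: the gripper's open fingers sit squarely in front of the cup (≈(195,113) left, (625,115) right panel). Advancing and closing.

apply_moves(
  increments=[
    {"translation": [-0.003, 0.0005, 0.021], "turn": -0.9},
    {"translation": [-0.003, 0.0005, 0.021], "turn": 0},
    {"translation": [-0.003, 0.0005, 0.021], "turn": 0},
    {"translation": [-0.003, 0.0005, 0.021], "turn": 0},
    {"translation": [-0.003, 0.0005, 0.021], "turn": 0},
    {"translation": [0, 0, 0], "turn": 0},
    {"translation": [0, 0, 0], "turn": 0},
  ],
)

```text
clock: 13.3
ee_pos: [627.1, -3.6, 55.8]
tool_rot: [[0.206, 0.283, 0.937], [0.082, -0.959, 0.272], [0.975, 0.021, -0.221]]
ft_force: [0.3, 0.4, -0.8]
grip_width: 0.997
grip_force: 0.0
```

```bash
python3 st.py 623 2 43
python3 - <<'E'
from plant import robot
import cv2,numpy as np
a=robot.snapshot("scene")["img"][180:280,240:370];b=robot.snapshot("top")["img"][180:280,260:390]
cv2.imwrite("pics/in.png",np.hstack([cv2.resize(a,(400,308)),cv2.resize(b,(400,308))]))
E
```

```text
13.3 [-34.2  31.2 129.  124.2  65.3 -74.5] [627.1  -3.6  55.8] [[0.206, 0.283, 0.937], [0.082, -0.959, 0.272], [0.975, 0.021, -0.221]] az 16.2 el -12.8 grip 0.9971159752340725 0.0 [ 0.3  0.4 -0.8]
to [623.   2.  43.] tool delta m [-0.0129 -0.0068  0.0005] len 15.0
roll: y.z 0.021 x.z 0.975
```

View pics/in.png

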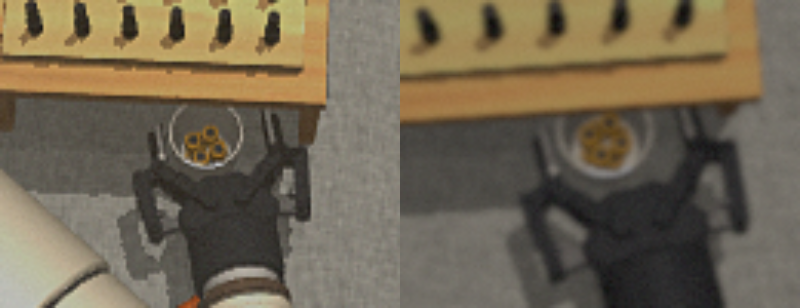

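Cup sits between the fingers, a few mm toward the left one; shifting sideways and down, then closing.

apply_moves(
  increments=[
    {"translation": [-0.004, -0.003, 0], "turn": -0.6},
    {"translation": [-0.0045, -0.0035, 0], "turn": -0.6},
    {"translation": [-0.0045, 0, 0], "turn": 0},
    {"translation": [0, 0, 0], "turn": 0},
    {"translation": [0, 0, 0], "turn": 0},
  ],
)

```text
clock: 13.9
ee_pos: [620.9, 2.6, 38.2]
tool_rot: [[0.207, 0.287, 0.935], [0.098, -0.957, 0.272], [0.973, 0.035, -0.226]]
ft_force: [-0.1, 0.7, 0.2]
grip_width: 0.995
grip_force: 0.0
```

apply_moves(
  claw=0,
  increments=[
    {"translation": [0, 0, 0], "turn": 0},
    {"translation": [0, 0, 0], "turn": 0},
    {"translation": [0, 0, 0], "turn": 0},
    {"translation": [0, 0, 0], "turn": 0},
    {"translation": [0, 0, 0], "turn": 0},
    {"translation": [0, 0, 0], "turn": 0},
  ],
)

```text
clock: 14.5
ee_pos: [621.3, 2.5, 38.9]
tool_rot: [[0.206, 0.287, 0.935], [0.098, -0.957, 0.272], [0.974, 0.036, -0.225]]
ft_force: [0.5, -0.4, 1.7]
grip_width: 0.697
grip_force: 63.7
```

```bash
python3 st.py 623 2 43
```

```text
14.5 [-33.9  34.  128.8 125.4  66.4 -77.8] [621.3   2.5  38.9] [[0.206, 0.287, 0.935], [0.098, -0.957, 0.272], [0.974, 0.036, -0.225]] az 16.2 el -13.0 grip 0.6970166383353034 63.69256613077596 [ 0.5 -0.4  1.7]
to [623.   2.  43.] tool delta m [0.0043 0.0011 0.0006] len 4.0
roll: y.z 0.036 x.z 0.974
```

apply_moves(
  increments=[
    {"translation": [0.008, 0.0003, -0.0018], "turn": 0},
    {"translation": [0.0155, 0.0005, -0.0036], "turn": 0},
    {"translation": [0.0155, 0.0006, -0.0036], "turn": 0},
    {"translation": [0.0063, -0.0027, -0.0177], "turn": 0},
    {"translation": [0.0063, -0.0027, -0.0177], "turn": 0},
    {"translation": [0.0063, -0.0027, -0.0177], "turn": 0},
    {"translation": [0.0063, -0.0027, -0.0177], "turn": 0},
    {"translation": [0.0063, -0.0027, -0.0177], "turn": 0},
    {"translation": [0, 0, 0], "turn": 0},
    {"translation": [0, 0, 0], "turn": 0},
  ],
)

```text
clock: 15.5
ee_pos: [541.1, -5.8, 128.9]
tool_rot: [[0.207, 0.286, 0.936], [0.099, -0.957, 0.271], [0.973, 0.037, -0.226]]
ft_force: [0.0, 1.2, -2.5]
grip_width: 0.699
grip_force: 64.5
```

```bash
python3 st.py 520 -239 125
python3 - <<'E'
from plant import robot
import cv2,numpy as np
a=robot.snapshot("scene")["img"][180:280,240:370];b=robot.snapshot("top")["img"][180:280,260:390]
cv2.imwrite("pics/lift.png",np.hstack([cv2.resize(a,(400,308)),cv2.resize(b,(400,308))]))
E
```

```text
15.5 [-45.5   6.9 145.8 109.7  65.6 -65.8] [541.1  -5.8 128.9] [[0.207, 0.286, 0.936], [0.099, -0.957, 0.271], [0.973, 0.037, -0.226]] az 16.2 el -13.1 grip 0.6991465627734887 64.4763025129214 [ 0.   1.2 -2.5]
to [ 520. -239.  125.] tool delta m [-0.0313  0.217  -0.0821] len 234.0
roll: y.z 0.037 x.z 0.973
```

View pics/lift.png

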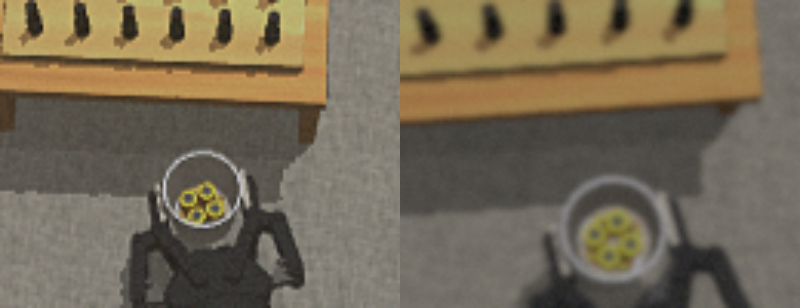

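The cup is lifted clear in front of the riser, upright, with the ferrules inside ((202,195) left panel). Moving to the bowl.

apply_moves(
  increments=[
    {"translation": [-0.002, 0.0138, -0.0052], "turn": 0},
    {"translation": [-0.0039, 0.0271, -0.0103], "turn": 0},
    {"translation": [-0.0039, 0.0271, -0.0103], "turn": 0},
    {"translation": [-0.0039, 0.0271, -0.0103], "turn": 0},
    {"translation": [-0.0039, 0.0271, -0.0103], "turn": 0},
    {"translation": [-0.0039, 0.0271, -0.0103], "turn": 0},
    {"translation": [-0.0039, 0.0271, -0.0103], "turn": 0},
    {"translation": [-0.0039, 0.0271, -0.0103], "turn": 0},
    {"translation": [-0.002, 0.0138, -0.0052], "turn": 0},
    {"translation": [0, 0, 0], "turn": 0},
    {"translation": [0, 0, 0], "turn": 0},
  ],
)

```text
clock: 16.7
ee_pos: [519.9, -237.6, 124.2]
tool_rot: [[0.207, 0.289, 0.935], [0.097, -0.957, 0.274], [0.974, 0.034, -0.226]]
ft_force: [0.4, 0.3, -1.5]
grip_width: 0.698
grip_force: 64.5
```

```bash
python3 st.py 520 -239 115
```

```text
16.7 [-71.4  21.5 126.1  84.8  77.8 -58.8] [ 519.9 -237.6  124.2] [[0.207, 0.289, 0.935], [0.097, -0.957, 0.274], [0.974, 0.034, -0.226]] az 16.3 el -13.1 grip 0.6975096705002386 64.49390866211616 [ 0.4  0.3 -1.5]
to [ 520. -239.  115.] tool delta m [-0.0091  0.0011  0.0018] len 9.0
roll: y.z 0.034 x.z 0.974
```

apply_moves(
  increments=[
    {"translation": [-0.008, 0, 0.0018], "turn": 0},
    {"translation": [0, 0, 0], "turn": 4},
    {"translation": [0, 0, 0], "turn": 8},
    {"translation": [0, 0, 0], "turn": 8},
    {"translation": [0, 0, 0], "turn": 8},
    {"translation": [0, 0, 0], "turn": 8},
    {"translation": [0, 0, 0], "turn": 8},
    {"translation": [0, 0, 0], "turn": 8},
    {"translation": [0, 0, 0], "turn": 8},
    {"translation": [0, 0, 0], "turn": 8},
    {"translation": [0, 0, 0], "turn": 6},
    {"translation": [0, 0, 0], "turn": 6},
    {"translation": [0, 0, 0], "turn": 5},
    {"translation": [0, 0, 0], "turn": 4},
    {"translation": [0, 0, 0], "turn": 4},
    {"translation": [0, 0, 0], "turn": 4},
    {"translation": [0, 0, 0], "turn": 4},
    {"translation": [0, 0, 0], "turn": 4},
    {"translation": [0, 0, 0], "turn": 4},
    {"translation": [0, 0, 0], "turn": 4},
  ],
)

```text
clock: 18.7
ee_pos: [519.8, -237.3, 115.8]
tool_rot: [[0.184, -0.304, 0.935], [-0.918, 0.287, 0.274], [-0.352, -0.908, -0.226]]
ft_force: [-0.3, 0.0, -1.6]
grip_width: 0.697
grip_force: 64.3
```

apply_moves(
  increments=[
    {"translation": [0, 0, 0], "turn": 4},
    {"translation": [0, 0, 0], "turn": 4},
    {"translation": [0, 0, 0], "turn": 4},
    {"translation": [0, 0, 0], "turn": 4},
    {"translation": [0, 0, 0], "turn": 5},
    {"translation": [0, 0, 0], "turn": 5},
    {"translation": [0, 0, 0], "turn": 5},
    {"translation": [0, 0, 0], "turn": 5},
    {"translation": [0, 0, 0], "turn": 0},
    {"translation": [0, 0, 0], "turn": 0},
    {"translation": [0, 0, 0], "turn": 0},
    {"translation": [0, 0, 0], "turn": 0},
  ],
)

```text
clock: 19.9
ee_pos: [519.9, -239.0, 116.5]
tool_rot: [[-0.028, -0.353, 0.935], [-0.578, 0.769, 0.273], [-0.816, -0.533, -0.226]]
ft_force: [-0.2, -0.5, -1.2]
grip_width: 0.692
grip_force: 64.5
```

```bash
python3 st.py 520 -239 115
python3 - <<'E'
from plant import robot
import cv2,numpy as np
a=robot.snapshot("scene")["img"][210:330,330:486];b=robot.snapshot("top")["img"][210:330,370:526]
cv2.imwrite("pics/pour.png",np.hstack([cv2.resize(a,(400,308)),cv2.resize(b,(400,308))]))
E
```

```text
19.9 [-71.5  22.9 125.7  85.   77.7  89.1] [ 519.9 -239.   116.5] [[-0.028, -0.353, 0.935], [-0.578, 0.769, 0.273], [-0.816, -0.533, -0.226]] az 16.3 el -13.0 grip 0.691532847792895 64.4521196919959 [-0.2 -0.5 -1.2]
to [ 520. -239.  115.] tool delta m [0.0012 0.0008 0.0005] len 2.0
roll: y.z -0.533 x.z -0.816
```

View pics/pour.png

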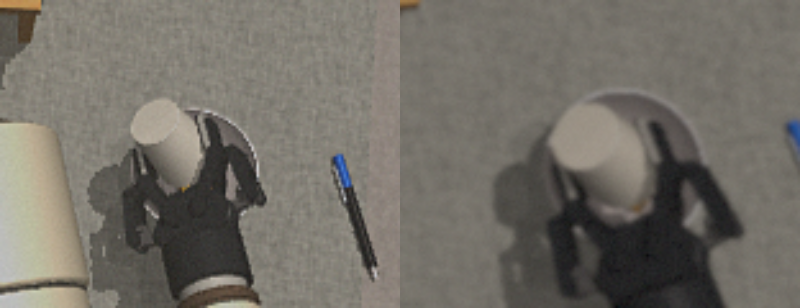

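The cup is inverted over the bowl with brass just visible at its mouth. I'll tip it a little further with a shake, then roll back and inspect.

apply_moves(
  increments=[
    {"translation": [0, 0, 0], "turn": 5},
    {"translation": [0, 0, 0], "turn": 5},
    {"translation": [0, 0, 0], "turn": 5},
    {"translation": [0, 0, 0], "turn": 5},
    {"translation": [0.006, 0, 0], "turn": 0},
    {"translation": [-0.006, 0, 0], "turn": 0},
    {"translation": [0.006, 0, 0], "turn": 0},
    {"translation": [-0.006, 0, 0], "turn": 0},
    {"translation": [0, 0, 0], "turn": 0},
    {"translation": [0, 0, 0], "turn": 0},
    {"translation": [0, 0, 0], "turn": -7},
    {"translation": [0, 0, 0], "turn": -7},
    {"translation": [0, 0, 0], "turn": -7},
    {"translation": [0, 0, 0], "turn": -7},
    {"translation": [0, 0, 0], "turn": -8},
    {"translation": [0, 0, 0], "turn": -8},
    {"translation": [0, 0, 0], "turn": -8},
    {"translation": [0, 0, 0], "turn": -8},
    {"translation": [0, 0, 0], "turn": -8},
    {"translation": [0, 0, 0], "turn": -8},
  ],
)

```text
clock: 22.0
ee_pos: [519.9, -239.3, 116.6]
tool_rot: [[0.278, -0.219, 0.935], [-0.961, -0.054, 0.272], [-0.009, -0.974, -0.226]]
ft_force: [0.1, -0.2, -1.1]
grip_width: 0.697
grip_force: 64.5
```

apply_moves(
  increments=[
    {"translation": [0, 0, 0], "turn": -8},
    {"translation": [0, 0, 0], "turn": -8},
    {"translation": [0, 0, 0], "turn": -8},
    {"translation": [0, 0, 0], "turn": -8},
    {"translation": [0, 0, 0], "turn": -8},
    {"translation": [0, 0, 0], "turn": -8},
    {"translation": [0, 0, 0], "turn": -8},
    {"translation": [0, 0, 0], "turn": -8},
    {"translation": [0, 0, 0], "turn": -8},
    {"translation": [0, 0, 0], "turn": -8},
    {"translation": [0, 0, 0], "turn": -8},
    {"translation": [0, 0, 0], "turn": -4},
    {"translation": [0, 0, 0], "turn": 0},
  ],
)

```text
clock: 23.3
ee_pos: [519.9, -239.3, 116.6]
tool_rot: [[0.211, 0.284, 0.935], [0.082, -0.959, 0.272], [0.974, 0.019, -0.226]]
ft_force: [0.2, 1.4, 0.9]
grip_width: 0.698
grip_force: 64.5
```

```bash
python3 st.py 505 60 150 510 285 80
```

```text
23.3 [-71.5  22.9 125.6  85.   77.7 -58.9] [ 519.9 -239.3  116.6] [[0.211, 0.284, 0.935], [0.082, -0.959, 0.272], [0.974, 0.019, -0.226]] az 16.2 el -13.0 grip 0.6977700072446229 64.53819580259733 [0.2 1.4 0.9]
to [505.  60. 150.] tool delta m [ 0.0539 -0.2905  0.0601] len 302.0
to [510. 285.  80.] tool delta m [ 0.0052 -0.5061  0.1419] len 526.0
roll: y.z 0.019 x.z 0.974
```

apply_moves(
  increments=[
    {"translation": [0.007, -0.0344, 0.0127], "turn": -1},
    {"translation": [0.007, -0.0344, 0.0127], "turn": 0},
    {"translation": [0.007, -0.0344, 0.0127], "turn": 0},
    {"translation": [0.007, -0.0344, 0.0127], "turn": 0},
    {"translation": [0.007, -0.0344, 0.0127], "turn": 0},
    {"translation": [0.007, -0.0344, 0.0127], "turn": 0},
    {"translation": [0.007, -0.0344, 0.0127], "turn": 0},
    {"translation": [0, 0, 0], "turn": 0},
    {"translation": [0, 0, 0], "turn": 0},
  ],
)

```text
clock: 24.2
ee_pos: [543.9, 21.4, 136.3]
tool_rot: [[0.206, 0.289, 0.935], [0.098, -0.957, 0.275], [0.974, 0.035, -0.226]]
ft_force: [-0.2, -0.2, -1.2]
grip_width: 0.701
grip_force: 64.6
```

```bash
python3 st.py 510 286 80
python3 - <<'E'
from plant import robot
import cv2,numpy as np
a=robot.snapshot("scene")["img"];b=robot.snapshot("top")["img"]
c=lambda i,r,x:cv2.resize(i[r:r+120,x:x+156],(400,300),interpolation=cv2.INTER_CUBIC)
cv2.imwrite("pics/after.png",np.vstack([np.hstack([c(a,215,330),c(b,215,380)]),np.hstack([c(a,170,220),c(b,170,235)])]))
E
```

```text
24.2 [-40.4   4.2 146.9 113.7  62.9 -65. ] [543.9  21.4 136.3] [[0.206, 0.289, 0.935], [0.098, -0.957, 0.275], [0.974, 0.035, -0.226]] az 16.4 el -13.0 grip 0.7008222992645187 64.59576541325077 [-0.2 -0.2 -1.2]
to [510. 286.  80.] tool delta m [-0.0359 -0.2648  0.0537] len 273.0
roll: y.z 0.035 x.z 0.974
```

View pics/after.png

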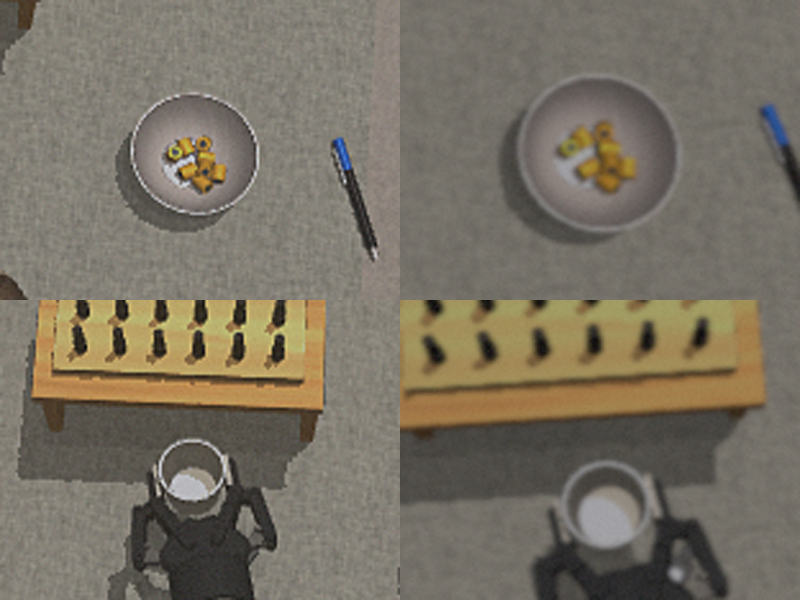

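All eight are in the bowl (around (195,163), top left) and the cup is empty (bottom row). Moving to the coaster.

apply_moves(
  increments=[
    {"translation": [-0.0045, -0.0331, 0.0065], "turn": 0},
    {"translation": [-0.0045, -0.0331, 0.0065], "turn": 0},
    {"translation": [-0.0045, -0.0331, 0.0065], "turn": 0},
    {"translation": [-0.0045, -0.0331, 0.0065], "turn": 0},
    {"translation": [-0.0045, -0.0331, 0.0065], "turn": 0},
    {"translation": [-0.0045, -0.0331, 0.0065], "turn": 0},
    {"translation": [-0.0045, -0.0331, 0.0065], "turn": 0},
    {"translation": [-0.0045, -0.0331, 0.0065], "turn": 0},
    {"translation": [0, 0, 0], "turn": 0},
    {"translation": [0, 0, 0], "turn": 0},
  ],
)

```text
clock: 25.3
ee_pos: [509.9, 284.0, 79.8]
tool_rot: [[0.206, 0.287, 0.935], [0.098, -0.957, 0.272], [0.974, 0.035, -0.226]]
ft_force: [0.3, -0.3, -0.5]
grip_width: 0.696
grip_force: 64.6
```

```bash
python3 st.py 507 286.5 46
python3 - <<'E'
from h import *
d=ld("scene")
print("jar",onz(d,(122,238),80).round())
E
```

```text
25.3 [ 18.4  22.6 137.9 182.5  57.5 -92.9] [509.9 284.   79.8] [[0.206, 0.287, 0.935], [0.098, -0.957, 0.272], [0.974, 0.035, -0.226]] az 16.2 el -13.0 grip 0.6959561490440828 64.63475077296607 [ 0.3 -0.3 -0.5]
to [507.  286.5  46. ] tool delta m [-0.0333 -0.0044  0.0056] len 34.0
roll: y.z 0.035 x.z 0.974
jar [489. 459.  80.]
```

apply_moves(
  increments=[
    {"translation": [-0.009, -0.0015, 0.0016], "turn": 0},
    {"translation": [-0.009, -0.0015, 0.0016], "turn": 0},
    {"translation": [-0.008, -0.001, 0.0014], "turn": 0},
    {"translation": [-0.004, -0.0004, 0.0008], "turn": 0},
    {"translation": [-0.002, 0, 0.0002], "turn": 0},
    {"translation": [0, 0, 0], "turn": 0},
    {"translation": [0, 0, 0], "turn": 0},
    {"translation": [0, 0, 0], "turn": 0},
  ],
)

```text
clock: 26.1
ee_pos: [506.8, 286.7, 47.9]
tool_rot: [[0.206, 0.287, 0.936], [0.098, -0.957, 0.272], [0.974, 0.036, -0.225]]
ft_force: [-0.3, 0.5, -0.9]
grip_width: 0.703
grip_force: 64.6
```

```bash
python3 st.py 507 286.5 45.5
```

```text
26.1 [ 19.1  30.2 135.5 183.2  62.8 -92.9] [506.8 286.7  47.9] [[0.206, 0.287, 0.936], [0.098, -0.957, 0.272], [0.974, 0.036, -0.225]] az 16.2 el -13.0 grip 0.7031215290147532 64.62406409787945 [-0.3  0.5 -0.9]
to [507.  286.5  45.5] tool delta m [-0.0023  0.0002  0.0007] len 2.0
roll: y.z 0.036 x.z 0.974
```

apply_moves(
  increments=[
    {"translation": [-0.0013, 0, 0.0003], "turn": 0},
    {"translation": [-0.001, 0, 0.0002], "turn": 0},
    {"translation": [0, 0, 0], "turn": 0},
    {"translation": [0, 0, 0], "turn": 0},
  ],
)

```text
clock: 26.5
ee_pos: [506.5, 286.8, 45.0]
tool_rot: [[0.206, 0.288, 0.935], [0.098, -0.957, 0.273], [0.974, 0.036, -0.226]]
ft_force: [-0.0, 0.1, -0.2]
grip_width: 0.697
grip_force: 64.6
```

apply_moves(
  claw=1,
  increments=[
    {"translation": [0, 0, 0], "turn": 0},
    {"translation": [0, 0, 0], "turn": 0},
    {"translation": [0, 0, 0], "turn": 0},
    {"translation": [0, 0, 0], "turn": 0},
    {"translation": [0, 0, 0], "turn": 0},
    {"translation": [0, 0, 0], "turn": 0},
    {"translation": [0, 0, 0], "turn": 0},
  ],
)

```text
clock: 27.2
ee_pos: [506.5, 286.7, 45.0]
tool_rot: [[0.206, 0.287, 0.935], [0.098, -0.957, 0.272], [0.974, 0.036, -0.226]]
ft_force: [-0.5, -0.3, -0.9]
grip_width: 0.996
grip_force: 0.0
```

```bash
python3 - <<'E'
from plant import robot
import cv2,numpy as np
a=robot.snapshot("scene")["img"];b=robot.snapshot("top")["img"]
c=lambda i,r,x:cv2.resize(i[r:r+100,x:x+133],(400,300),interpolation=cv2.INTER_CUBIC)
cv2.imwrite("pics/put.png",np.hstack([c(a,200,130),c(b,220,130)]))
E
python3 st.py 412 259 50
```

```text
27.3 [ 19.1  30.8 135.4 183.2  63.1 -92.9] [506.5 286.7  45. ] [[0.206, 0.287, 0.935], [0.098, -0.957, 0.272], [0.974, 0.036, -0.226]] az 16.2 el -13.0 grip 1.0020874815816603 0.0 [-0.4 -0.2  0.9]
to [412. 259.  50.] tool delta m [-0.0174 -0.0005 -0.0971] len 99.0
roll: y.z 0.036 x.z 0.974
```

View pics/put.png

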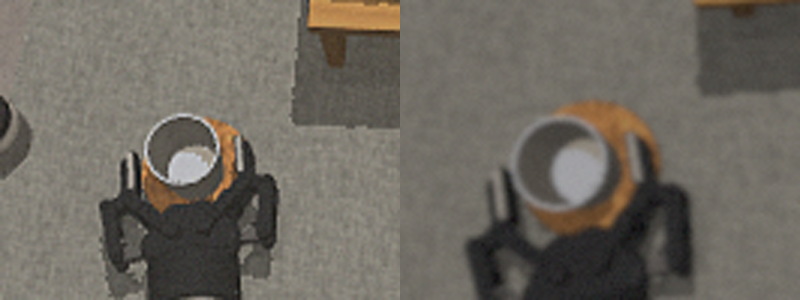

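The cup stands upright on the coaster with the fingers clear on both sides. Backing straight out.

apply_moves(
  increments=[
    {"translation": [0, 0, -0.01], "turn": 0},
    {"translation": [0, 0, -0.02], "turn": 0},
    {"translation": [0, 0, -0.02], "turn": 0},
    {"translation": [0, 0, -0.02], "turn": 0},
    {"translation": [0, 0, -0.02], "turn": 0},
    {"translation": [0, 0, -0.01], "turn": 0},
    {"translation": [0, 0, 0], "turn": 0},
    {"translation": [0, 0, 0], "turn": 0},
    {"translation": [0, 0, 0], "turn": 0},
  ],
)

```text
clock: 28.2
ee_pos: [414.0, 259.8, 68.0]
tool_rot: [[0.205, 0.287, 0.936], [0.098, -0.957, 0.272], [0.974, 0.036, -0.224]]
ft_force: [-0.5, 0.9, 0.0]
grip_width: 1.001
grip_force: 0.0
```

```bash
python3 st.py
python3 - <<'E'
from plant import robot
from h import *
for n in("scene","top"):
    d=robot.snapshot(n);o=ld(n);im=d["img"];u,v=proj(d,(486,279,76)).round().astype(int)
    print(n,"predicted rim",u,v)
    g=cv2.cvtColor(im[v-30:v+30,u-30:u+30],cv2.COLOR_BGR2GRAY)
    h=cv2.cvtColor(im[v-30:v+30,u-30:u+30],cv2.COLOR_BGR2HSV)
    # pixels inside the old coaster mask that lost cork colour, plus bright rim
    m=((h[...,1]<60)&(cv2.absdiff(im,o["img"]).max(2)[v-30:v+30,u-30:u+30]>35)).astype(np.uint8)
    m=cv2.morphologyEx(m,cv2.MORPH_OPEN,np.ones((2,2)))
    c=max(cv2.findContours(m,0,2)[0],key=cv2.contourArea);(x,y),r=cv2.minEnclosingCircle(c)
    print("cup blob",(x+u-30,y+v-30),r,onz(d,(x+u-30,y+v-30),76).round())
    dd=cv2.absdiff(im,o["img"]).max(2)
    for nm,p in(("pliers",(440,-12,6)),("jar",(489,459,80))):
        a,b=proj(d,p).round().astype(int);a=max(a,20);print(nm,dd[b-20:b+20,a-20:a+20].mean().round(1))
E
```

```text
28.2 [ 20.7  21.8 148.6 184.7  67.5 -92.9] [414.  259.8  68. ] [[0.205, 0.287, 0.936], [0.098, -0.957, 0.272], [0.974, 0.036, -0.224]] az 16.2 el -13.0 grip 1.001363267791278 0.0 [-0.5  0.9  0. ]
roll: y.z 0.036 x.z 0.974
scene predicted rim 191 249
cup blob (np.float64(193.0), np.float64(253.0)) 14.31792163848877 [475. 272.  76.]
pliers 5.1
jar 5.0
top predicted rim 183 274
cup blob (np.float64(185.87100982666016), np.float64(275.978723526001)) 17.39350128173828 [481. 273.  76.]
pliers 4.7
jar 4.9
```

```bash
python3 -c "
from plant import robot
print(robot.job_done())"
```

```text
the job is handed in; nothing more can be done
None
```

I handed the job in at about 28 s. All eight ferrules are in the bowl, and the empty cup is released upright on the coaster, roughly 10 mm off its centre. The pliers and jar look unmoved in the images and the arm never went near the pen; no verdict came back.

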